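Make room in the reagent drawer, pack the last carton and shut it

ROBOT

A 6-joint arm with a two-finger parallel gripper is mounted at the origin on a cart in front of the work surface, level with it; the furniture and walls round the work are solid. World frame = base frame: x ahead of the robot, y to its left, z up, the work surface at z = 0. Lengths are in mm, angles in degrees, forces in N, time in s.
With the tool pointing down it reaches from about 300 to 850 mm from the base axis. Payload 4.2 kg.
Tool frame: the origin (TCP) lies midway between the tips of the shut fingers; the grasp point (between the pads) lies pinch_z behind it (pinch_z is the distance from the TCP to the grasp point, in mm); z points along the fingers, y is the line along which they close (so a half turn about z gives the same grasp; the last joint's range is limited). The gripper opens to 91 mm and grips with 3 to 60 N. Pads are 32 mm wide; open, the fingers measure 118 mm over their backs; the gripper's body (76 mm by 178 mm) begins 60 mm behind the grasp point.
Start: joints at [-74.37, 18.312, 89.639, -0, 72.044, -1.146], TCP at [165.968, -550.543, 213.976] pointing down, gripper open.
Joint ranges: [-177.97, 177.97], [-48.28, 115.42], [12.27, 149.76], [-77.06, 257.06], [2.81, 150.46], [-146.56, 146.56]. Speed limits (degrees/s): [147.25, 147.25, 180, 180, 180, 180].

INTERFACE

Orientations are given as [roll, pitch, yaw] about the fixed x, y, z axes, in that order (R = Rz(yaw) Ry(pitch) Rx(roll)).
In Python, from workcell import state, grab_frame, job_done, masks_of, landmark_of, pinch_z gives the robot as it stands. The module is installed in compiled form; this text tells all that it offers.
- The arm moves only by the tool move_arm, never from a script. Its argument "plan" is a list of rows, each an object of numbers: "x", "y", "z": the shift along the tool's x, y, z in mm; "rx", "ry", "rz": the turn, a rotation vector about the tool's x, y, z in rad. A call has 1 to 10 rows; each row shifts and turns the commanded pose from where the row before left it, along the tool's axes as they then stand; what a row does not reach is not made up. A row lasts 1/10 s, in which the tool goes at most 50 mm and 8.59 degrees, less where a joint would pass 70% of its speed; a pose out of reach is approached as far as the arm can. A call is refused whole if a number of a shift passes 50 or a number of a turn 0.15, either way. A call with a gripper value outside its range is refused whole. "grip" is the opening, from 0 (shut) to 1 (fully open), set as the call begins (left out, the last holds). The fingers move at their own pace and stop on an object; "squeeze" is the grip in N (left out, the last holds). Time passes only in rows, so rows that do not move let the fingers close. It gives the time, the measured TCP pose, the force, the opening and the grip force at its end, in the units of the state.
- state(): the state, without advancing time (a new reading comes with each control period).
- grab_frame(name): name is "scene" or "side" or "wrist"; returns a dict with "img" (384x512x3 uint8, red, green, blue), "z_map" (384x512 float32, mm along the optical axis (not along the pixel's ray), 0 where there is no reading), "fx", "fy", "cx", "cy" (pixels), "dist" ([k1, k2, p1, p2, k3] as OpenCV has them; the pictures are not rectified), "rvec" (rotation vector, rad) and "tvec" (3), from world to camera coordinates, as OpenCV has them. Camera axes: x right, y down, z forward; pixel columns grow to the right and rows downward; lengths in mm; the calibration is good to about 2 mm. A picture is of the moment at which its call begins.
- job_done(): hands the job in; it is judged then, once.
Trained networks look in the newest picture that a camera, given by its name, has taken for a name from the list of things; names that differ only in an ending like _2 or _b are one class to them, and where a whole thing is asked for, a point or a joint stands for the part that bears it (a point fixed in the world has none). Each returns a list of dicts, best first, with "p" (0 to 1); they miss things now and then, are a little off and sometimes report something else, mostly with a low value. They report only what shows in the picture. A call takes as long as a camera call. They do not tell look-alikes from the thing itself.
- masks_of(camera, label): "pixels" (384x512 bool, what is visible of it) and "box" ([centre column, centre row, width, height] in pixels, round what is visible of it).
- landmark_of(camera, label): "point" ([column, row] in pixels: a listed point, or the origin of a listed thing).
The state is a dict: "time_s": time; "qpos": joint angles; "qvel": joint speeds; "effort": joint torques, N m; "ee_pos": TCP position; "ee_rot": TCP orientation; "force": force on the tool from outside, world axes, zero at the start; "torque": the same for the moment, N m; "gripper_width": finger opening in mm; "gripper_force": force on a finger pad.
Only numpy, scipy, OpenCV 4.12 (cv2) and the standard library are available. Lean on these libraries where they do the work, as an engineer would, in place of code of your own. Each camera call takes 0.05 s, during which the arm holds its last target. There are 200 camera calls.

TASK

The reagent carton on the bench belongs in the open drawer, in the space between the pipette-tip box and the drawer's left side wall, but the tip box has drifted into that space. Push the tip box over square against the small bottles to make room, stand the carton upright on the drawer floor in the gap (set it down, do not drop it), and push the drawer fully shut. Keep the bottles standing and leave the mouse and the tape roll where they are.

Things in the scene. Friction and masses are not known exactly. Their poses are not given: they have to be found in the camera images.
- drawer_floor (a point): Centre of the inner floor of the open drawer, 11 mm above the bench. x points into the unit (the way it shuts), y to the left seen from the robot, z up. Inner space 125 mm (x) by 194 mm (y). Side walls (inner faces y = +-97 mm) and back wall are 3 mm thick, rims 55 mm above the floor; front panel: inner face x = -62.5 mm, 6 mm thick, top 94 mm above the floor.
- drawer_unit: The fixed low grey steel shell that the drawer slides into: 180 mm deep (x), 222 mm wide (y), 107 mm high, open at the front (-x); origin at the centre of its underside. Its mouth leaves 93 mm of height over the drawer floor.
- drawer_front (a point): Middle of the outer face of the drawer's white front panel (220 mm wide, 97 mm high), 56 mm above the bench; axes as drawer_floor. A steel finger pull 100 mm wide stands 18 mm out, centred 20 mm below this point; above it the panel is flat but for a label card in a holder 2 mm thick. Push the panel towards +x to shut.
- drawer (a joint): How far the drawer stands open, m: 0 = fully shut, 0.16 = fully open. It slides with about 1.5 N of friction and light damping, and stays where it is left.
- tip_box: Pipette-tip box, clear lid closed, loose in the drawer. Overall 96 (x) by 126 (y) by 85 mm high; its colliding walls span x -44 to +42, y -61 to +61 mm. Origin: centre of underside, z up. 0.16 kg, too wide to grip. Its top 30 mm stand above the drawer's side walls. Starts skew; pushed home to -y it squares up on the bottles and leaves a gap of about 48 mm on its +y side.
- dropper_1: Small dropper bottle standing in the drawer along the right (-y) side wall, nearest the drawer front: 26 mm wide (24 mm where it touches), body 54 mm and cap to 80 mm high. Origin at the centre of its underside, z up. Backs on to the wall when the tip box is pushed home.
- dropper_2: Like dropper_1, the middle one of the three bottles.
- dropper_3: Like dropper_1, the one farthest into the drawer.
- carton: Reagent carton, a white folding box with a grey band at its foot and printed panels, 50 (its x) by 40 (its y) by 80 mm high, about 0.12 kg, standing on the bench left of the drawer. Origin at the centre of its underside, z up. In the drawer its 40 mm side goes across the gap (its x along the drawer's x, either way round).
- mouse: Black computer mouse (bystander), 108 (x) by 60 (y) by 44 mm high, on the bench. Origin at the centre of its underside.
- tape_roll: Roll of tape lying flat (bystander), 85 mm across, 24 mm high. Origin at the centre of its underside.
Things that resemble listed ones, but are neither listed nor needed, are in the scene too. There is more than one size of the carton; the one meant has the size given above.

How it is judged:
By the outcome, as a careful person would: the job done as asked, in the order asked, and still so for the second after the job is handed in, with the robot touching nothing.
It also fails if it takes over 59 s, if anything falls off the work surface, if the arm or the gripper's body presses on something with over 40 N, if the wrist force passes 120 N, or if a joint passes its speed limit or range.

## Working session

There is one attempt and no reset: what is moved stays moved. The work goes in short steps, Python scripts to look and compute and a tool call to move; the robot and the scene stay as the last step left them, time stands still between calls to the robot, and variables do not carry over. Pictures are saved under pics/ and viewed, at most 10 in all, crops included, and the job is handed in when it is done.

Besides the shell and the picture viewer there is one more tool, called as name([rows], argument=value, ...), one row to a line, values as JSON. move_arm: Moves the arm, as the interface text tells. Its arguments: {"type":"object","properties":{"plan":{"type":"array","items":{"type":"object","properties":{"x":{"type":"number"},"y":{"type":"number"},"z":{"type":"number"},"rx":{"type":"number"},"ry":{"type":"number"},"rz":{"type":"number"}}}},"grip":{"type":"number"},"squeeze":{"type":"number"}},"required":["plan"]}

```bash
mkdir -p pics; cat > h.py <<'E'
import numpy as np, cv2
from workcell import *
def grab(n):
    f=grab_frame(n); R=cv2.Rodrigues(np.array(f['rvec'],float))[0]; f['R']=R; f['t']=np.array(f['tvec'],float).ravel()
    f['K']=np.array([[f['fx'],0,f['cx']],[0,f['fy'],f['cy']],[0,0,1.]]); f['d']=np.array(f['dist'],float); return f
def cloud(f,mask=None):
    z=f['z_map']; m=z>0
    if mask is not None: m=m&mask
    v,u=np.nonzero(m)
    return ray(f,np.c_[u,v],z[v,u])
def ray(f,uv,z):
    p=cv2.undistortPoints(np.array(uv,float).reshape(-1,1,2),f['K'],f['d']).reshape(-1,2)
    c=np.c_[p,np.ones(len(p))]*np.asarray(z).reshape(-1,1)
    return (c-f['t'])@f['R']
def onplane(f,uv,h):
    p=cv2.undistortPoints(np.array(uv,float).reshape(-1,1,2),f['K'],f['d']).reshape(-1,2)
    d=np.c_[p,np.ones(len(p))]@f['R']; o=-f['t']@f['R']
    return o+d*((h-o[2])/d[:,2])[:,None]
def save(f,n,box=None,s=1):
    im=f['img'][:,:,::-1]
    if box: im=im[box[1]:box[3],box[0]:box[2]]
    cv2.imwrite('pics/'+n,cv2.resize(im,None,fx=s,fy=s,interpolation=cv2.INTER_CUBIC))
def rect(p): 
    return cv2.minAreaRect(p[:,:2].astype(np.float32))
E
python3 - <<'E'
from h import *
print(pinch_z,state())
np.set_printoptions(precision=1,suppress=True)
ims=[]
for c in ['scene','side']:
    f=grab(c); print(c,'cam',-f['t']@f['R']); ims.append(f['img'])
    for l in ['tip_box','dropper_1','carton','mouse','tape_roll','drawer_unit','drawer_front']:
        for m in masks_of(c,l)[:4]:
            p=cloud(f,m['pixels']); 
            if len(p)<20: continue
            zt=np.percentile(p[:,2],97); top=p[abs(p[:,2]-zt)<5]
            print(l,round(m['p'],2),np.array(m['box']),'top z',round(zt),'rect',rect(top),'n',len(p))
    for l in ['drawer_floor','drawer_front','tip_box','carton']:
        for m in landmark_of(c,l)[:3]:
            h={'drawer_floor':11,'drawer_front':56,'tip_box':11,'carton':0}[l]
            print('LM',l,round(m['p'],2),np.array(m['point']),onplane(f,[m['point']],h))
cv2.imwrite('pics/a.png',ims[0][:,:,::-1]); cv2.imwrite('pics/b.png',ims[1][:,:,::-1])
E
```

```text
18.8 {'time_s': 0.0, 'qpos': array([-7.43699523e+01,  1.83510335e+01,  8.97057500e+01, -1.75779064e-03,
        7.20425660e+01, -1.14671097e+00]), 'qvel': array([-0.04414998, -0.07834558, -0.04729758, -0.04494291,  0.0020059 ,
        0.0018764 ]), 'effort': array([ 8.98221006e-04, -4.12456620e+01, -2.31969059e+01,  7.28236581e-02,
        4.56775795e-02, -1.57011682e-04]), 'ee_pos': array([ 165.82048846, -550.05486746,  213.13080511]), 'ee_rot': array([-1.79900637e+02, -3.17352854e-04,  1.67773018e+01]), 'force': array([ 0.31477452,  0.96344248, -0.17730983]), 'torque': array([ 0.08232404, -0.02237501, -0.01335396]), 'gripper_force': 0.0, 'gripper_width': 91.23898255361622}
scene cam [-373.  -537.8  933.6]
tip_box 0.97 [318.1 207.4  52.9  40.9] top z 98 rect ((535.3405151367188, -161.5868682861328), (119.91893768310547, 89.75692749023438), 88.14867401123047) n 1229
dropper_1 0.42 [342.6 227.9   7.9  11.2] top z 85 rect ((519.2257690429688, -242.19235229492188), (6.345333576202393, 9.686803817749023), 81.19718170166016) n 64
carton 0.79 [117.2 190.7  17.7  24.5] top z 63 rect ((352.6
[... 2444 characters left out ...]
ect ((566.504150390625, -250.54103088378906), (5.201153755187988, 7.285330295562744), 26.423246383666992) n 96
drawer_unit 0.62 [311.  236.8 148.2  84.1] top z 109 rect ((639.4949951171875, -178.3106689453125), (222.79017639160156, 338.92236328125), 82.0762710571289) n 7872
drawer_unit 0.4 [272.6 234.1  38.1  49.3] top z 97 rect ((538.7529296875, -164.84246826171875), (122.10679626464844, 84.8741226196289), 87.04335021972656) n 1536
LM drawer_front 0.85 [243.8 231. ] [[ 466.8 -148.2   56. ]]
LM tip_box 0.7 [270.1 246.8] [[ 537. -173.   11.]]
LM carton 0.77 [182.4 165.8] [[297.  238.6   0. ]]
LM carton 0.69 [196.9 138.7] [[351.  403.5   0. ]]
LM carton 0.57 [238.2 142.2] [[503.6 364.1   0. ]]
```

View pics/a.png

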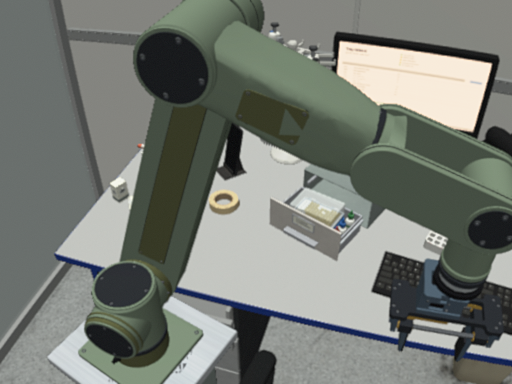

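View pics/b.png

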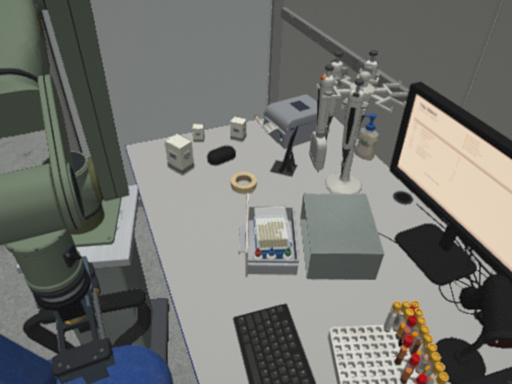

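The side view shows three cartons, the 80 mm one at about (238,128). The mouse is at (221,155), the tape at (244,183), and the open drawer at (270,238) with the box and three bottles. I'll move above the drawer for a wrist view.

```bash
cat >> h.py <<'E'
def plan(p0,psi0,wps):
    """wps: list of (x,y,z,psi,n). Rows in tool axes, tool pointing down, rounded; carries rounding."""
    p=np.array(p0,float); s=psi0; rows=[]
    for x,y,z,ps,n in wps:
        g=np.array([x,y,z],float)
        for k in range(n,0,-1):
            d=(g-p)/k; c,q=np.cos(np.radians(s)),np.sin(np.radians(s))
            R=np.array([[c,q,0],[q,-c,0],[0,0,-1.]])
            t=np.round(R.T@d); rz=round(float(-np.radians((ps-s)/k)),3)
            p=p+R@t; s-=np.degrees(rz)
            rows.append({k2:float(v) for k2,v in zip(['x','y','z','rz'],[*t,rz]) if v})
    import json
    for i in range(0,len(rows),10): print(json.dumps(rows[i:i+10]))
    print('end',p,s)
E
python3 -c "
from h import *
plan([166,-550.5,214],16.8,[(500,-170,330,82.1,12)])"
```

```text
[{"x": 36.0, "y": -22.0, "z": -10.0, "rz": -0.095}, {"x": 38.0, "y": -19.0, "z": -10.0, "rz": -0.095}, {"x": 39.0, "y": -15.0, "z": -10.0, "rz": -0.095}, {"x": 41.0, "y": -11.0, "z": -10.0, "rz": -0.095}, {"x": 41.0, "y": -8.0, "z": -10.0, "rz": -0.095}, {"x": 42.0, "y": -3.0, "z": -9.0, "rz": -0.095}, {"x": 42.0, "z": -10.0, "rz": -0.095}, {"x": 42.0, "y": 5.0, "z": -9.0, "rz": -0.095}, {"x": 41.0, "y": 8.0, "z": -10.0, "rz": -0.095}, {"x": 41.0, "y": 12.0, "z": -9.0, "rz": -0.095}]
[{"x": 39.0, "y": 16.0, "z": -10.0, "rz": -0.095}, {"x": 37.0, "y": 21.0, "z": -9.0, "rz": -0.095}]
end [ 500.35723502 -170.39066224  330.        ] 82.11718864491387
```

move_arm([
  {"x":36,"y":-22,"z":-10,"rz":-0.095},
  {"x":38,"y":-19,"z":-10,"rz":-0.095},
  {"x":39,"y":-15,"z":-10,"rz":-0.095},
  {"x":41,"y":-11,"z":-10,"rz":-0.095},
  {"x":41,"y":-8,"z":-10,"rz":-0.095},
  {"x":42,"y":-3,"z":-9,"rz":-0.095},
  {"x":42,"z":-10,"rz":-0.095},
  {"x":42,"y":5,"z":-9,"rz":-0.095},
  {"x":41,"y":8,"z":-10,"rz":-0.095},
  {"x":41,"y":12,"z":-9,"rz":-0.095},
])

```text
schema error: expected keys x, y, z, rx, ry, rz
```

move_arm([
  {"x":39,"y":16,"z":-10,"rz":-0.095},
  {"x":37,"y":21,"z":-9,"rz":-0.095},
  {},
  {},
  {},
], grip=0.33)

```text
schema error: expected keys x, y, z, rx, ry, rz
```

```bash
cat > m.py <<'E'
from h import *
np.set_printoptions(precision=1,suppress=True)
f=grab('wrist'); s=state(); print(s['time_s'],s['ee_pos'],s['ee_rot'],s['gripper_width'],'cam',-f['t']@f['R'])
np.savez('w.npz',**{k:f[k] for k in ['img','z_map','R','t','K','d']})
for l in ['tip_box','dropper_1','drawer_unit','drawer_front']:
    for m in masks_of('wrist',l)[:4]:
        p=cloud(f,m['pixels'])
        if len(p)<20: continue
        zt=np.percentile(p[:,2],97); top=p[abs(p[:,2]-zt)<4]
        print(l,round(m['p'],2),np.array(m['box']),'top z',round(zt,1),'rect',rect(top))
for l,h in [('drawer_floor',11),('drawer_front',56),('tip_box',11),('dropper_1',11)]:
    for m in landmark_of('wrist',l)[:3]: print('LM',l,round(m['p'],2),np.array(m['point']),onplane(f,[m['point']],h))
E
python3 m.py; python3 -c "
import cv2,numpy as np
cv2.imwrite('pics/c.png',np.load('w.npz')['img'][:,:,::-1])"
```

```text
1.25 [ 166.  -550.5  214. ] [180.    0.   16.8] 91.20477819890468 cam [ 233.4 -531.   384.5]
```

View pics/c.png

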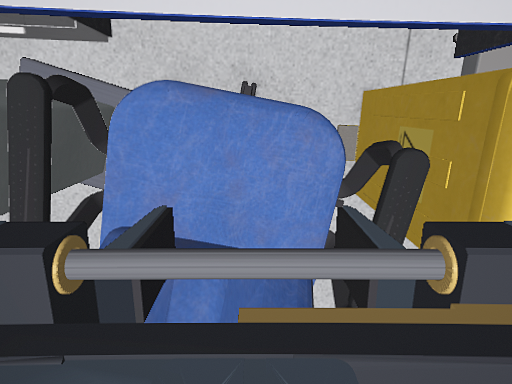

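The wrist picture shows only the chair, with the fingers at the bottom, because the arm hasn't moved. Rows need all six keys, so I'll resend.

move_arm([
  {"x":36,"y":-22,"z":-10,"rx":0,"ry":0,"rz":-0.095},
  {"x":38,"y":-19,"z":-10,"rx":0,"ry":0,"rz":-0.095},
  {"x":39,"y":-15,"z":-10,"rx":0,"ry":0,"rz":-0.095},
  {"x":41,"y":-11,"z":-10,"rx":0,"ry":0,"rz":-0.095},
  {"x":41,"y":-8,"z":-10,"rx":0,"ry":0,"rz":-0.095},
  {"x":42,"y":-3,"z":-9,"rx":0,"ry":0,"rz":-0.095},
  {"x":42,"y":0,"z":-10,"rx":0,"ry":0,"rz":-0.095},
  {"x":42,"y":5,"z":-9,"rx":0,"ry":0,"rz":-0.095},
  {"x":41,"y":8,"z":-10,"rx":0,"ry":0,"rz":-0.095},
  {"x":41,"y":12,"z":-9,"rx":0,"ry":0,"rz":-0.095},
])

```text
time_s: 2.65
ee_pos: [444.7, -232.1, 311.7]
ee_rot: [179.9, 0.0, 71.4]
force: [0.4, 0.1, 0.0]
gripper_width: 91.2
gripper_force: 0.0
```

move_arm([
  {"x":39,"y":16,"z":-10,"rx":0,"ry":0,"rz":-0.095},
  {"x":37,"y":21,"z":-9,"rx":0,"ry":0,"rz":-0.095},
  {"x":0,"y":0,"z":0,"rx":0,"ry":0,"rz":0},
  {"x":0,"y":0,"z":0,"rx":0,"ry":0,"rz":0},
  {"x":0,"y":0,"z":0,"rx":0,"ry":0,"rz":0},
], grip=0.33)

```text
time_s: 3.15
ee_pos: [499.6, -171.2, 329.6]
ee_rot: [-179.9, 0.0, 82.0]
force: [-0.4, 0.0, -0.3]
gripper_width: 54.4
gripper_force: 0.0
```

```bash
sed -i "s/for k2,v in zip.*/for k2,v in zip(['x','y','z','rx','ry','rz'],[*t,0,0,rz])})/" h.py; python3 m.py; python3 -c "
import cv2,numpy as np
cv2.imwrite('pics/d.png',np.load('w.npz')['img'][:,:,::-1])"
```

```text
3.2 [ 499.6 -171.4  329.6] [-179.9    0.    82. ] 49.85370685973018 cam [ 509.9 -102.5  500. ]
tip_box 0.88 [283.9 147.2  69.5  99.3] top z 97.1 rect ((538.3055419921875, -160.61422729492188), (121.44683074951172, 84.43058776855469), 87.06437683105469)
dropper_1 0.6 [277.3 205.3  16.2  19.4] top z 89.5 rect ((524.0987548828125, -240.70094299316406), (4.004286766052246, 5.353635311126709), 84.7378158569336)
dropper_1 0.58 [306.9 204.2  21.3  19.7] top z 78.6 rect ((565.3265991210938, -241.15696716308594), (12.606795310974121, 4.330650806427002), 10.81079387664795)
dropper_1 0.54 [253.8 204.4  18.4  25.4] top z 90.1 rect ((492.62548828125, -230.21824645996094), (24.647151947021484, 5.429726600646973), 74.73222351074219)
drawer_unit 0.56 [365.5 147.2 292.  179.7] top z 108.4 rect ((638.7330322265625, -176.44935607910156), (221.5560302734375, 340.11285400390625), 82.24182891845703)
drawer_front 0.9 [276.4 147.6 111.1 175.4] top z 104.9 rect ((472.9845886230469, -155.16607666015625), (216.47982788085938, 6.171781539916992), 82.28804016113281)
LM drawer_front 0.77 [231.2 147.2] [[ 470.8 -151.3   56. ]]
LM tip_box 0.87 [281.5 142.5] [[ 543.4 -159.9   11. ]]
LM tip_box 0.59 [397.1 144.9] [[ 715.8 -188.2   11. ]]
LM dropper_1 0.79 [254.1 198.5] [[ 490.  -241.5   11. ]]
LM dropper_1 0.75 [303.  195.5] [[ 567.2 -247.4   11. ]]
LM dropper_1 0.69 [274.5 194.9] [[ 522.7 -240.1   11. ]]
```

View pics/d.png

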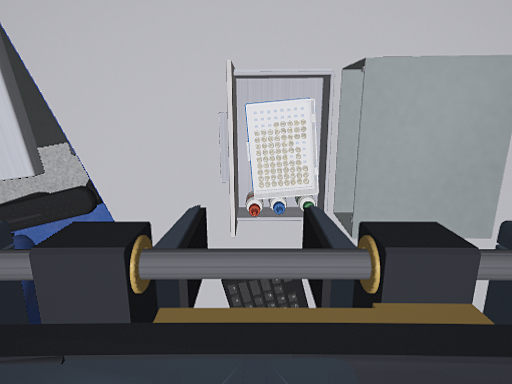

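The wrist view shows the drawer clearly: the front panel at column 231, the skewed tip box at (284,147), and three bottles at row 205. Drawer yaw is about -7.75° with its centre at (538,-164). The box is skewed about 5° and needs to move about 16 mm.

```bash
python3 -c "
from h import *
plan([500.4,-170.4,330],82.1,[(550.7,-69.9,110,82.25,6),(550.7,-69.9,73,82.25,2)])"
```

```text
[{"x": 18.0, "y": 6.0, "z": 37.0, "rx": 0.0, "ry": 0.0, "rz": -0.0}, {"x": 18.0, "y": 6.0, "z": 37.0, "rx": 0.0, "ry": 0.0, "rz": -0.001}, {"x": 18.0, "y": 6.0, "z": 36.0, "rx": 0.0, "ry": 0.0, "rz": -0.0}, {"x": 17.0, "y": 6.0, "z": 37.0, "rx": 0.0, "ry": 0.0, "rz": -0.001}, {"x": 18.0, "y": 6.0, "z": 36.0, "rx": 0.0, "ry": 0.0, "rz": -0.0}, {"x": 17.0, "y": 6.0, "z": 37.0, "rx": 0.0, "ry": 0.0, "rz": -0.001}, {"x": 0.0, "y": 0.0, "z": 18.0, "rx": 0.0, "ry": 0.0, "rz": 0.0}, {"x": 0.0, "y": 0.0, "z": 19.0, "rx": 0.0, "ry": 0.0, "rz": 0.0}]
end [550.52836537 -70.30399311  73.        ] 82.27188733853924
```

move_arm([
  {"x":18,"y":6,"z":37,"rx":0,"ry":0,"rz":0},
  {"x":18,"y":6,"z":37,"rx":0,"ry":0,"rz":-0.001},
  {"x":18,"y":6,"z":36,"rx":0,"ry":0,"rz":0},
  {"x":17,"y":6,"z":37,"rx":0,"ry":0,"rz":-0.001},
  {"x":18,"y":6,"z":36,"rx":0,"ry":0,"rz":0},
  {"x":17,"y":6,"z":37,"rx":0,"ry":0,"rz":-0.001},
  {"x":0,"y":0,"z":18,"rx":0,"ry":0,"rz":0},
  {"x":0,"y":0,"z":19,"rx":0,"ry":0,"rz":0},
  {"x":0,"y":0,"z":0,"rx":0,"ry":0,"rz":0},
])

```text
time_s: 4.5
ee_pos: [548.7, -70.1, 70.4]
ee_rot: [-179.7, 0.0, 82.3]
force: [-0.3, 0.2, 0.1]
gripper_width: 29.9
gripper_force: 0.0
```

move_arm([
  {"x":-3,"y":0,"z":0,"rx":0,"ry":0,"rz":0},
  {"x":-3,"y":0,"z":0,"rx":0,"ry":0,"rz":0},
  {"x":-3,"y":0,"z":0,"rx":0,"ry":0,"rz":0},
  {"x":-3,"y":0,"z":0,"rx":0,"ry":0,"rz":0},
  {"x":-3,"y":0,"z":0,"rx":0,"ry":0,"rz":0},
  {"x":-3,"y":0,"z":0,"rx":0,"ry":0,"rz":0},
  {"x":-2,"y":0,"z":0,"rx":0,"ry":0,"rz":0},
  {"x":-2,"y":0,"z":0,"rx":0,"ry":0,"rz":0},
  {"x":-2,"y":0,"z":0,"rx":0,"ry":0,"rz":0},
])

```text
time_s: 5.4
ee_pos: [547.6, -94.2, 73.0]
ee_rot: [180.0, -0.0, 82.3]
force: [1.3, 2.5, 0.6]
gripper_width: 30.0
gripper_force: 0.9
```

move_arm([
  {"x":-2,"y":0,"z":0,"rx":0,"ry":0,"rz":0},
  {"x":-1,"y":0,"z":0,"rx":0,"ry":0,"rz":0},
  {"x":-1,"y":0,"z":0,"rx":0,"ry":0,"rz":0},
  {"x":-1,"y":0,"z":0,"rx":0,"ry":0,"rz":0},
  {"x":-1,"y":0,"z":0,"rx":0,"ry":0,"rz":0},
])

```text
time_s: 5.9
ee_pos: [547.5, -97.3, 73.3]
ee_rot: [179.9, -0.3, 82.2]
force: [3.9, 14.9, 2.9]
gripper_width: 30.1
gripper_force: 7.5
```

```bash
python3 m.py
```

```text
5.95 [547.5 -97.3  73.3] [179.9  -0.3  82.2] 30.349965398853012 cam [557.1 -29.6 244.1]
tip_box 0.92 [240.6 265.4  92.3  80.8] top z 96.6 rect ((544.6337280273438, -122.44662475585938), (15.727495193481445, 34.11349105834961), 82.3009033203125)
drawer_unit 0.91 [300.9 233.3 422.2 181. ] top z 107.5 rect ((568.885498046875, -94.5224609375), (78.27204895019531, 188.180419921875), 81.76737976074219)
drawer_front 0.6 [223.7 188.4 270.4  90.8] top z 104.3 rect ((481.8603515625, -60.94017791748047), (31.314603805541992, 6.721709251403809), 82.19058227539062)
LM tip_box 0.89 [252.6 294.1] [[ 536.1 -174.3   11. ]]
```

move_arm([
  {"x":-1,"y":0,"z":0,"rx":0,"ry":0,"rz":0},
  {"x":-1,"y":0,"z":0,"rx":0,"ry":0,"rz":0},
  {"x":0,"y":0,"z":0,"rx":0,"ry":0,"rz":0},
])

```text
time_s: 6.65
ee_pos: [547.5, -97.5, 73.5]
ee_rot: [179.9, -0.5, 82.1]
force: [3.7, 18.5, 3.9]
gripper_width: 30.4
gripper_force: 9.5
```

```bash
python3 -c "
from h import *
plan([546.2,-102.0,73],82.27,[(547.9,-92,73,82.27,1),(547.9,-92,113,82.27,1),(525,-165,330,82.27,5)])"
```

```text
[{"x": 10.0, "y": 0.0, "z": 0.0, "rx": 0.0, "ry": 0.0, "rz": -0.0}, {"x": 0.0, "y": 0.0, "z": -40.0, "rx": 0.0, "ry": 0.0, "rz": -0.0}, {"x": -15.0, "y": -3.0, "z": -43.0, "rx": 0.0, "ry": 0.0, "rz": -0.0}, {"x": -15.0, "y": -2.0, "z": -44.0, "rx": 0.0, "ry": 0.0, "rz": -0.0}, {"x": -15.0, "y": -3.0, "z": -43.0, "rx": 0.0, "ry": 0.0, "rz": -0.0}, {"x": -15.0, "y": -2.0, "z": -44.0, "rx": 0.0, "ry": 0.0, "rz": -0.0}, {"x": -15.0, "y": -3.0, "z": -43.0, "rx": 0.0, "ry": 0.0, "rz": -0.0}]
end [ 524.57530428 -164.6607735   330.        ] 82.27
```

move_arm([
  {"x":10,"y":0,"z":0,"rx":0,"ry":0,"rz":0},
  {"x":0,"y":0,"z":-40,"rx":0,"ry":0,"rz":0},
  {"x":-15,"y":-3,"z":-43,"rx":0,"ry":0,"rz":0},
  {"x":-15,"y":-2,"z":-44,"rx":0,"ry":0,"rz":0},
  {"x":-15,"y":-3,"z":-43,"rx":0,"ry":0,"rz":0},
  {"x":-15,"y":-2,"z":-44,"rx":0,"ry":0,"rz":0},
  {"x":-15,"y":-3,"z":-43,"rx":0,"ry":0,"rz":0},
  {"x":0,"y":0,"z":0,"rx":0,"ry":0,"rz":0},
], grip=1)

```text
time_s: 7.45
ee_pos: [525.8, -167.8, 336.2]
ee_rot: [179.4, 0.3, 82.1]
force: [0.3, 0.7, 0.5]
gripper_width: 90.2
gripper_force: 0.0
```

```bash
python3 m.py; python3 - <<'E'
from h import *
w=np.load('w.npz'); f={k:w[k] for k in w.files}; save(f,'e.png',(150,20,420,250),2.5)
P=cloud(f); u=np.array([.9909,-.1349]); v=np.array([.1349,.9909])
q=(P[:,:2]-[537.9,-164.0]); X=q@u; Y=q@v; Z=P[:,2]
# box-top left edge per x band; left wall rim
for a in range(-50,50,15):
    b=(X>a)&(X<a+15)
    t=b&(Z>88)&(Z<102)&(abs(Y)<90); r=b&(Z>60)&(Z<70)&(Y>85); fl=b&(Z<20)&(Y>0)&(Y<96)
    print(a,'boxtop Y',np.percentile(Y[t],[1,99]).round(1),'rim',np.percentile(Y[r],[2,98]).round(1) if r.any() else None,'floor',np.percentile(Y[fl],[1,99]).round(1) if fl.any() else None)
p=(abs(Y)<100)&(Z>100)&(X<-55)&(X>-80); print('panel x',np.percentile(X[p],[5,50,95]))
for s in (1,-1):
  r=(abs(X)<50)&(Z>60)&(Z<70)&(s*Y>90)&(s*Y<110); print('rim',s,np.median(Y[r]),r.sum())
E
```

```text
7.5 [ 525.  -166.6  332.8] [179.7   0.2  82.1] 90.87335423225495 cam [534.1 -98.1 506.4]
tip_box 0.97 [256.9 160.6  61.6  96.4] top z 97.1 rect ((531.51025390625, -175.00588989257812), (120.37244415283203, 84.38722229003906), 82.07823944091797)
dropper_1 0.56 [254.2 216.2  14.9   9.5] top z 89.9 rect ((518.6444091796875, -245.3710174560547), (5.552700519561768, 4.993760108947754), 19.744298934936523)
dropper_1 0.55 [231.6 211.8  20.2  18.3] top z 96.0 rect ((487.0171203613281, -227.94459533691406), (2.316710948944092, 9.748701095581055), 88.99176025390625)
drawer_unit 0.84 [346.4 151.8 297.1 178.6] top z 108.3 rect ((636.2765502929688, -175.43885803222656), (220.06475830078125, 342.85198974609375), 81.86639404296875)
drawer_front 0.94 [251.9 151.3 110.4 174.8] top z 104.8 rect ((469.5718994140625, -153.69723510742188), (216.83912658691406, 6.334156513214111), 82.31075286865234)
LM drawer_front 0.77 [208.6 151.5] [[ 467.2 -151.9   56. ]]
LM tip_box 0.73 [257.5 152.7] [[ 535.1 -169.7   11. ]]
LM dropper_1 0.48 [280.  200.6] [[ 560.5 -251.5   11. ]]
LM dropper_1 0.46 [231.7 200.6] [[ 48
[... 437 characters left out ...]
r [50.7 94.8]Traceback (most recent call last):
  File "<stdin>", line 9, in <module>
    return _quantile_unchecked(
        a, q, axis, out, overwrite_input, method, keepdims, weights)
    return _ureduce(a,
                    func=_quantile_ureduce_func,
    ...<5 lines>...
                    overwrite_input=overwrite_input,
                    method=method)
    r = func(a, **kwargs)
    result = _quantile(arr,
                       quantiles=q,
    ...<2 lines>...
                       out=out,
                       weights=wgt)
    slices_having_nans = np.isnan(arr[-1, ...])
                                  ~~~^^^^^^^^^
IndexError: index -1 is out of bounds for axis 0 with size 0
```

View pics/e.png

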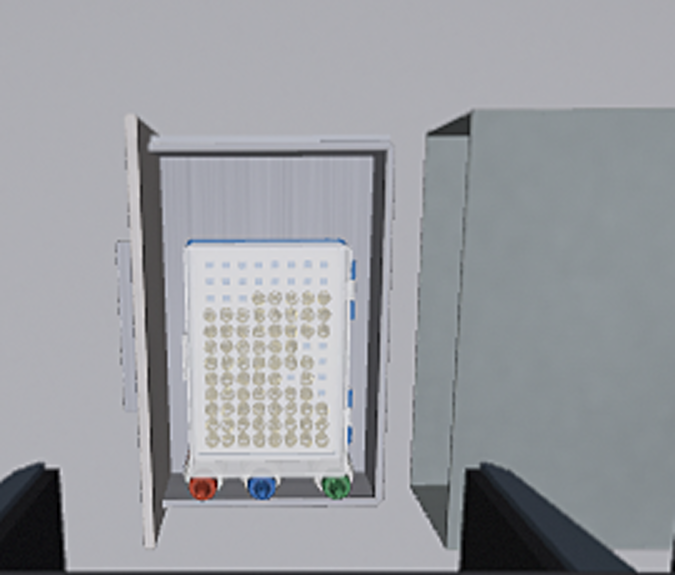

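The tip box is now square against the bottles, which are all upright. The gap at the left (crop rows 155–240) is about 47 mm. I'll check for tall obstacles before moving to the carton.

```bash
python3 - <<'E'
from h import *
f=grab('side'); P=cloud(f); np.set_printoptions(precision=0,suppress=True)
b=(P[:,0]>380)&(P[:,0]<720)&(P[:,1]>0)&(P[:,1]<560)&(P[:,2]>90)
for x in range(380,720,40):
    print(x,[int(P[b&(P[:,0]>=x)&(P[:,0]<x+40)&(P[:,1]>=y)&(P[:,1]<y+40),2].max(initial=0)) for y in range(0,560,40)])
for m in masks_of('side','carton'):
    p=cloud(f,m['pixels']); zt=np.percentile(p[:,2],97); print(m['p'],m['box'],zt,rect(p[abs(p[:,2]-zt)<5]))
plan([524.6,-164.7,330],82.27,[(495,375,330,62,13)])
E
```

```text
380 [0, 0, 0, 0, 0, 0, 0, 0, 0, 0, 0, 0, 0, 0]
420 [0, 0, 0, 0, 0, 0, 0, 0, 0, 0, 0, 0, 0, 0]
460 [0, 0, 0, 0, 0, 0, 0, 0, 0, 0, 0, 0, 0, 0]
500 [0, 0, 0, 0, 0, 0, 0, 0, 0, 0, 0, 0, 0, 0]
540 [0, 0, 0, 0, 0, 0, 0, 0, 0, 0, 0, 0, 0, 0]
580 [0, 0, 0, 0, 0, 0, 0, 0, 0, 0, 0, 0, 0, 0]
620 [0, 0, 0, 163, 117, 0, 0, 93, 111, 112, 0, 0, 0, 0]
660 [0, 391, 388, 0, 0, 0, 0, 117, 120, 0, 0, 0, 0, 0]
700 [195, 422, 421, 0, 0, 0, 0, 0, 119, 119, 0, 0, 0, 0]
0.78 [238.4, 130.4, 17.9, 24.7] 78.1857171193538 ((485.4380798339844, 385.74151611328125), (18.147851943969727, 15.627978324890137), 69.35584259033203)
0.75 [197.8, 132.3, 12.9, 14.2] 61.56556288148501 ((357.82159423828125, 395.0600891113281), (38.43157958984375, 35.25675582885742), 80.6618881225586)
0.61 [179.8, 156.5, 29.5, 41.8] 113.33055658490233 ((292.1345520019531, 224.3501434326172), (56.56475830078125, 68.92443084716797), 44.71385955810547)
[{"x": 41.0, "y": -8.0, "z": 0.0, "rx": 0.0, "ry": 0.0, "rz": 0.027}, {"x": 41.0, "y": -9.0, "z": 0.0, "rx": 0.0, "ry": 0.0, "rz": 0.027}, {"x": 40.0, "y": -10.0, "z": 0.0, "rx": 0.0, "ry": 0.0, "rz": 0.027}, {"x": 40.0, "y": -11.0, "z": 0.0, "rx": 0.0, "ry": 0.0, "rz": 0.027}, {"x": 40.0, "y": -12.0, "z": 0.0, "rx": 0.0, "ry": 0.0, "rz": 0.027}, {"x": 39.0, "y": -13.0, "z": 0.0, "rx": 0.0, "ry": 0.0, "rz": 0.027}, {"x": 39.0, "y": -14.0, "z": 0.0, "rx": 0.0, "ry": 0.0, "rz": 0.027}, {"x": 39.0, "y": -15.0, "z": 0.0, "rx": 0.0, "ry": 0.0, "rz": 0.027}, {"x": 38.0, "y": -17.0, "z": 0.0, "rx": 0.0, "ry": 0.0, "rz": 0.028}, {"x": 38.0, "y": -18.0, "z": 0.0, "rx": 0.0, "ry": 0.0, "rz": 0.027}]
[{"x": 37.0, "y": -18.0, "z": 0.0, "rx": 0.0, "ry": 0.0, "rz": 0.028}, {"x": 37.0, "y": -20.0, "z": 0.0, "rx": 0.0, "ry": 0.0, "rz": 0.027}, {"x": 36.0, "y": -20.0, "z": 0.0, "rx": 0.0, "ry": 0.0, "rz": 0.028}]
end [496. 375. 330.] 61.98729405236888
```

Clear.

move_arm([
  {"x":41,"y":-8,"z":0,"rx":0,"ry":0,"rz":0.027},
  {"x":41,"y":-9,"z":0,"rx":0,"ry":0,"rz":0.027},
  {"x":40,"y":-10,"z":0,"rx":0,"ry":0,"rz":0.027},
  {"x":40,"y":-11,"z":0,"rx":0,"ry":0,"rz":0.027},
  {"x":40,"y":-12,"z":0,"rx":0,"ry":0,"rz":0.027},
  {"x":39,"y":-13,"z":0,"rx":0,"ry":0,"rz":0.027},
  {"x":39,"y":-14,"z":0,"rx":0,"ry":0,"rz":0.027},
  {"x":39,"y":-15,"z":0,"rx":0,"ry":0,"rz":0.027},
  {"x":38,"y":-17,"z":0,"rx":0,"ry":0,"rz":0.028},
  {"x":38,"y":-18,"z":0,"rx":0,"ry":0,"rz":0.027},
])

```text
time_s: 9.0
ee_pos: [501.6, 252.5, 329.9]
ee_rot: [180.0, 0.0, 66.7]
force: [1.4, 0.0, 0.7]
gripper_width: 91.2
gripper_force: 0.0
```

move_arm([
  {"x":37,"y":-18,"z":0,"rx":0,"ry":0,"rz":0.028},
  {"x":37,"y":-20,"z":0,"rx":0,"ry":0,"rz":0.027},
  {"x":36,"y":-20,"z":0,"rx":0,"ry":0,"rz":0.028},
  {"x":0,"y":0,"z":0,"rx":0,"ry":0,"rz":0},
  {"x":0,"y":0,"z":0,"rx":0,"ry":0,"rz":0},
  {"x":0,"y":0,"z":0,"rx":0,"ry":0,"rz":0},
])

```text
time_s: 9.6
ee_pos: [495.7, 374.2, 329.9]
ee_rot: [180.0, 0.0, 62.0]
force: [1.2, 0.2, 1.2]
gripper_width: 91.0
gripper_force: 0.0
```

```bash
python3 - <<'E'
from h import *
f=grab('wrist'); s=state(); print(s['time_s'],s['ee_pos'],s['ee_rot'],s['qpos']); save(f,'f.png')
P=cloud(f); b=(abs(P[:,2]-80)<6)&(np.hypot(P[:,0]-504,P[:,1]-385)<90)
print(b.sum(),rect(P[b]),np.median(P[b,2]))
for m in masks_of('wrist','carton'):
    p=cloud(f,m['pixels']); zt=np.percentile(p[:,2],90); t=p[abs(p[:,2]-zt)<4]; print(m['p'],m['box'],zt,rect(t))
E
```

```text
9.65 [495.78821176 373.88231304 330.10600015] [1.79977471e+02 1.94495229e-02 6.19228692e+01] [ 3.59749615e+01  2.01868228e+01  7.04700808e+01 -2.87698882e-02
  8.93507278e+01  6.40524164e+01]
1171 ((503.874267578125, 395.3429870605469), (39.005088806152344, 48.9741325378418), 62.02164840698242) 79.57933255425078
0.72 [252.2, 143.4, 38.0, 38.8] 80.556665785861 ((503.7986755371094, 395.3560485839844), (38.98862838745117, 48.97319412231445), 62.289833068847656)
0.71 [177.4, 301.7, 62.1, 44.8] 113.41083998066311 ((301.9295349121094, 242.05859375), (31.352083206176758, 74.40914154052734), 54.118343353271484)
0.69 [165.4, 187.2, 44.9, 35.7] 62.66372294809949 ((356.22698974609375, 397.4711608886719), (31.16439437866211, 39.37498092651367), 81.05642700195312)
0.3 [326.4, 294.4, 50.1, 28.7] 24.32834557253964 ((491.8739013671875, 114.01823425292969), (54.557769775390625, 83.12141418457031), 60.839778900146484)
```

View pics/f.png

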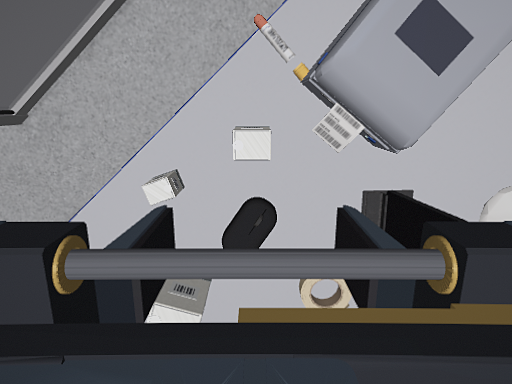

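The target carton is at pixel (252,143), measured 49x39 mm and 80 high. It sits at (504,395) with yaw 62°, matching the tool, and the fingers have clear room on both sides.

```bash
python3 -c "
from h import *
plan([496,375,330],61.99,[(504,395.3,110,61.99,6),(504,395.3,40,61.99,3)])"
```

```text
[{"x": 4.0, "y": -0.0, "z": 37.0, "rx": 0.0, "ry": 0.0, "rz": -0.0}, {"x": 4.0, "y": -0.0, "z": 37.0, "rx": 0.0, "ry": 0.0, "rz": -0.0}, {"x": 3.0, "y": -1.0, "z": 36.0, "rx": 0.0, "ry": 0.0, "rz": -0.0}, {"x": 4.0, "y": -0.0, "z": 37.0, "rx": 0.0, "ry": 0.0, "rz": -0.0}, {"x": 3.0, "y": -1.0, "z": 36.0, "rx": 0.0, "ry": 0.0, "rz": -0.0}, {"x": 4.0, "y": -0.0, "z": 37.0, "rx": 0.0, "ry": 0.0, "rz": -0.0}, {"x": -0.0, "y": -0.0, "z": 23.0, "rx": 0.0, "ry": 0.0, "rz": -0.0}, {"x": -0.0, "y": -0.0, "z": 24.0, "rx": 0.0, "ry": 0.0, "rz": -0.0}, {"x": -0.0, "y": -0.0, "z": 23.0, "rx": 0.0, "ry": 0.0, "rz": -0.0}]
end [504.56603322 395.36229542  40.        ] 61.99
```

move_arm([
  {"x":4,"y":0,"z":37,"rx":0,"ry":0,"rz":0},
  {"x":4,"y":0,"z":37,"rx":0,"ry":0,"rz":0},
  {"x":3,"y":-1,"z":36,"rx":0,"ry":0,"rz":0},
  {"x":4,"y":0,"z":37,"rx":0,"ry":0,"rz":0},
  {"x":3,"y":-1,"z":36,"rx":0,"ry":0,"rz":0},
  {"x":4,"y":0,"z":37,"rx":0,"ry":0,"rz":0},
  {"x":0,"y":0,"z":23,"rx":0,"ry":0,"rz":0},
  {"x":0,"y":0,"z":24,"rx":0,"ry":0,"rz":0},
  {"x":0,"y":0,"z":23,"rx":0,"ry":0,"rz":0},
  {"x":0,"y":0,"z":0,"rx":0,"ry":0,"rz":0},
])

```text
time_s: 10.7
ee_pos: [502.7, 392.8, 37.1]
ee_rot: [-179.8, 0.4, 61.9]
force: [-0.2, -0.8, 0.1]
gripper_width: 91.2
gripper_force: 0.0
```

move_arm([
  {"x":0,"y":0,"z":0,"rx":0,"ry":0,"rz":0},
  {"x":0,"y":0,"z":0,"rx":0,"ry":0,"rz":0},
  {"x":0,"y":0,"z":0,"rx":0,"ry":0,"rz":0},
  {"x":0,"y":0,"z":0,"rx":0,"ry":0,"rz":0},
  {"x":0,"y":0,"z":0,"rx":0,"ry":0,"rz":0},
  {"x":0,"y":0,"z":0,"rx":0,"ry":0,"rz":0},
], grip=0.4, squeeze=12)

```text
time_s: 11.3
ee_pos: [504.2, 395.5, 40.4]
ee_rot: [180.0, -0.0, 62.0]
force: [-0.9, 0.2, 2.1]
gripper_width: 50.1
gripper_force: 12.0
```

Gripped at 50 mm. Next I'll lift and carry it over the drawer.

```bash
python3 -c "
from h import *
plan([504.6,395.4,40],61.99,[(504.6,395.4,60,61.99,2),(504.6,395.4,190,61.99,4),(546.4,-90.2,190,82.25,14)])"
```

```text
[{"x": 0.0, "y": 0.0, "z": -10.0, "rx": 0.0, "ry": 0.0, "rz": -0.0}, {"x": 0.0, "y": 0.0, "z": -10.0, "rx": 0.0, "ry": 0.0, "rz": -0.0}, {"x": 0.0, "y": 0.0, "z": -32.0, "rx": 0.0, "ry": 0.0, "rz": -0.0}, {"x": 0.0, "y": 0.0, "z": -33.0, "rx": 0.0, "ry": 0.0, "rz": -0.0}, {"x": 0.0, "y": 0.0, "z": -32.0, "rx": 0.0, "ry": 0.0, "rz": -0.0}, {"x": 0.0, "y": 0.0, "z": -33.0, "rx": 0.0, "ry": 0.0, "rz": -0.0}, {"x": -29.0, "y": 19.0, "z": 0.0, "rx": 0.0, "ry": 0.0, "rz": -0.025}, {"x": -30.0, "y": 18.0, "z": 0.0, "rx": 0.0, "ry": 0.0, "rz": -0.025}, {"x": -30.0, "y": 17.0, "z": 0.0, "rx": 0.0, "ry": 0.0, "rz": -0.025}, {"x": -31.0, "y": 17.0, "z": 0.0, "rx": 0.0, "ry": 0.0, "rz": -0.025}]
[{"x": -31.0, "y": 16.0, "z": 0.0, "rx": 0.0, "ry": 0.0, "rz": -0.025}, {"x": -31.0, "y": 15.0, "z": 0.0, "rx": 0.0, "ry": 0.0, "rz": -0.025}, {"x": -32.0, "y": 14.0, "z": 0.0, "rx": 0.0, "ry": 0.0, "rz": -0.025}, {"x": -32.0, "y": 14.0, "z": 0.0, "rx": 0.0, "ry": 0.0, "rz": -0.026}, {"x": -32.0, "y": 13.0, "z": 0.0, "rx": 0.0, "ry": 0.0, "rz": -0.025}, {"x": -33.0, "y": 12.0, "z": 0.0, "rx": 0.0, "ry": 0.0, "rz": -0.026}, {"x": -33.0, "y": 11.0, "z": 0.0, "rx": 0.0, "ry": 0.0, "rz": -0.025}, {"x": -33.0, "y": 10.0, "z": 0.0, "rx": 0.0, "ry": 0.0, "rz": -0.026}, {"x": -34.0, "y": 9.0, "z": 0.0, "rx": 0.0, "ry": 0.0, "rz": -0.025}, {"x": -33.0, "y": 9.0, "z": 0.0, "rx": 0.0, "ry": 0.0, "rz": -0.026}]
end [546.54959556 -89.73926734 190.        ] 82.2727059476311
```

move_arm([
  {"x":0,"y":0,"z":-10,"rx":0,"ry":0,"rz":0},
  {"x":0,"y":0,"z":-10,"rx":0,"ry":0,"rz":0},
  {"x":0,"y":0,"z":-32,"rx":0,"ry":0,"rz":0},
  {"x":0,"y":0,"z":-33,"rx":0,"ry":0,"rz":0},
  {"x":0,"y":0,"z":-32,"rx":0,"ry":0,"rz":0},
  {"x":0,"y":0,"z":-33,"rx":0,"ry":0,"rz":0},
  {"x":-29,"y":19,"z":0,"rx":0,"ry":0,"rz":-0.025},
  {"x":-30,"y":18,"z":0,"rx":0,"ry":0,"rz":-0.025},
  {"x":-30,"y":17,"z":0,"rx":0,"ry":0,"rz":-0.025},
  {"x":-31,"y":17,"z":0,"rx":0,"ry":0,"rz":-0.025},
])

```text
time_s: 12.3
ee_pos: [515.7, 255.2, 190.9]
ee_rot: [179.9, -0.0, 67.8]
force: [1.5, 0.4, -1.6]
gripper_width: 50.0
gripper_force: 12.0
```

move_arm([
  {"x":-31,"y":16,"z":0,"rx":0,"ry":0,"rz":-0.025},
  {"x":-31,"y":15,"z":0,"rx":0,"ry":0,"rz":-0.025},
  {"x":-32,"y":14,"z":0,"rx":0,"ry":0,"rz":-0.025},
  {"x":-32,"y":14,"z":0,"rx":0,"ry":0,"rz":-0.026},
  {"x":-32,"y":13,"z":0,"rx":0,"ry":0,"rz":-0.025},
  {"x":-33,"y":12,"z":0,"rx":0,"ry":0,"rz":-0.026},
  {"x":-33,"y":11,"z":0,"rx":0,"ry":0,"rz":-0.025},
  {"x":-33,"y":10,"z":0,"rx":0,"ry":0,"rz":-0.026},
  {"x":-34,"y":9,"z":0,"rx":0,"ry":0,"rz":-0.025},
  {"x":-33,"y":9,"z":0,"rx":0,"ry":0,"rz":-0.026},
])

```text
time_s: 13.3
ee_pos: [546.0, -91.3, 190.9]
ee_rot: [179.9, 0.0, 82.3]
force: [0.4, 0.1, -0.3]
gripper_width: 49.6
gripper_force: 12.0
```

move_arm([
  {"x":0,"y":0,"z":0,"rx":0,"ry":0,"rz":0},
  {"x":0,"y":0,"z":0,"rx":0,"ry":0,"rz":0},
  {"x":0,"y":0,"z":0,"rx":0,"ry":0,"rz":0},
])

```text
time_s: 13.6
ee_pos: [546.0, -89.0, 190.3]
ee_rot: [180.0, -0.0, 82.3]
force: [0.1, -0.9, -0.6]
gripper_width: 50.3
gripper_force: 12.0
```

```bash
python3 - <<'E'
from h import *
u=np.array([.9909,-.1349]); v=np.array([.1349,.9909])
s=state(); print(s['time_s'],s['ee_pos'],s['ee_rot'])
for c in ['wrist','scene','side']:
    f=grab(c); P=cloud(f); q=P[:,:2]-[536.4,-163.5]; X=q@u; Y=q@v; Z=P[:,2]
    pr=lambda n,m,A: print(c,n,m.sum(),np.percentile(A[m],[2,50,98]).round(1) if m.sum()>5 else '')
    pr('rim Y',(abs(X)<55)&(abs(Z-66)<3)&(Y>92)&(Y<105),Y)
    pr('panel X',(abs(Y)<105)&(abs(Z-105)<4)&(X<-50)&(X>-85),X)
    b=(abs(X)<35)&(Z>85)&(Z<103)&(abs(Y)<70); pr('box Y',b,Y)
    t=(np.hypot(X,Y-74)<60)&(abs(Z-230)<6); pr('carton top',t,Y); pr('  X',t,X); 
    t=(abs(X)<24)&(abs(Y-74)<40)&(Z>155)&(Z<185); pr('carton below',t,Y); pr('low z',t,Z)
    if c=='wrist': save(f,'g.png')
E
```

```text
13.6 [545.95168471 -89.04376613 190.31898854] [ 1.79988600e+02 -2.28920165e-02  8.22822695e+01]
wrist rim Y 593 [ 96.8  98.9 100.7]
wrist panel X 536 [-70.6 -67.5 -64.8]
wrist box Y 0 
wrist carton top 6597 [55.  84.4 93.7]
wrist   X 6597 [-30.5   0.2  30.6]
wrist carton below 1002 [93.2 93.7 94.1]
wrist low z 1002 [156.7 171.3 184.4]
scene rim Y 32 [93.  95.8 98.9]
scene panel X 180 [-74.2 -70.2 -64.8]
scene box Y 772 [-68.  -13.7  45.2]
scene carton top 140 [52.4 60.2 84.1]
scene   X 140 [-39.3  -1.3  31.5]
scene carton below 106 [50.8 53.  86.2]
scene low z 106 [156.3 169.8 183.4]
side rim Y 37 [92.3 95.1 98.5]
side panel X 125 [-69.7 -66.8 -63.9]
side box Y 851 [-67.7 -15.   44.8]
side carton top 235 [50.5 64.7 89.2]
side   X 235 [-32.    1.2  33.9]
side carton below 160 [49.4 52.6 55.6]
side low z 160 [155.9 170.  184.6]
```

View pics/g.png

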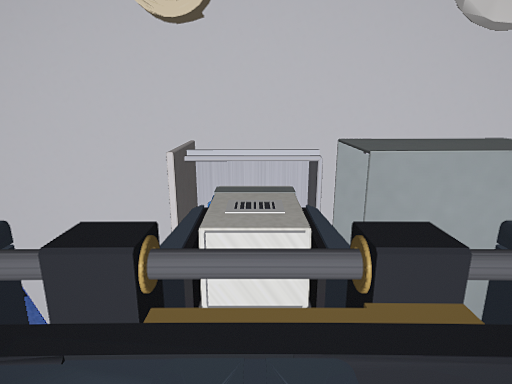

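The wrist view shows the carton held squarely at (255,260), with its left face about 3 mm inside the wall. I'll shift 1 mm towards the box, then lower.

move_arm([
  {"x":-1,"y":0,"z":25,"rx":0,"ry":0,"rz":0},
  {"x":0,"y":0,"z":25,"rx":0,"ry":0,"rz":0},
  {"x":0,"y":0,"z":20,"rx":0,"ry":0,"rz":0},
  {"x":0,"y":0,"z":10,"rx":0,"ry":0,"rz":0},
  {"x":0,"y":0,"z":10,"rx":0,"ry":0,"rz":0},
  {"x":0,"y":0,"z":5,"rx":0,"ry":0,"rz":0},
  {"x":0,"y":0,"z":0,"rx":0,"ry":0,"rz":0},
  {"x":0,"y":0,"z":0,"rx":0,"ry":0,"rz":0},
])

```text
time_s: 14.55
ee_pos: [546.5, -90.9, 95.6]
ee_rot: [179.9, 0.0, 82.3]
force: [-1.1, 0.1, -1.2]
gripper_width: 50.1
gripper_force: 12.0
```

```bash
python3 - <<'E'
from h import *
s=state(); print(s['time_s'],s['ee_pos'],s['force'])
u=np.array([.9909,-.1349]); v=np.array([.1349,.9909])
for c in ['scene','side']:
    f=grab(c); P=cloud(f); q=P[:,:2]-[536.4,-163.5]; X=q@u; Y=q@v; Z=P[:,2]
    pr=lambda n,m,A: print(c,n,m.sum(),np.percentile(A[m],[2,50,98]).round(1) if m.sum()>5 else '')
    pr('rim Y',(abs(X)<55)&(abs(Z-66)<3)&(Y>92)&(Y<105),Y)
    pr('box Y',(abs(X)<35)&(Z>85)&(Z<100)&(abs(Y)<50),Y)
    t=(abs(X)<20)&(abs(Y-74)<40)&(Z>108)&(Z<128); pr('carton',t,Y)
    if c=='side': save(f,'h.png',(210,170,370,290),5)
E
```

```text
14.55 [546.52022487 -90.8583514   95.60539474] [-1.08733493  0.14970152 -1.18203973]
scene rim Y 6 [95.4 96.9 99.3]
scene box Y 637 [-48.4  -1.3  46.7]
scene carton 48 [48.8 50.7 52.9]
side rim Y 15 [92.6 96.  98.4]
side box Y 709 [-47.9  -2.4  47.3]
side carton 82 [46.7 50.  53.1]
```

View pics/h.png

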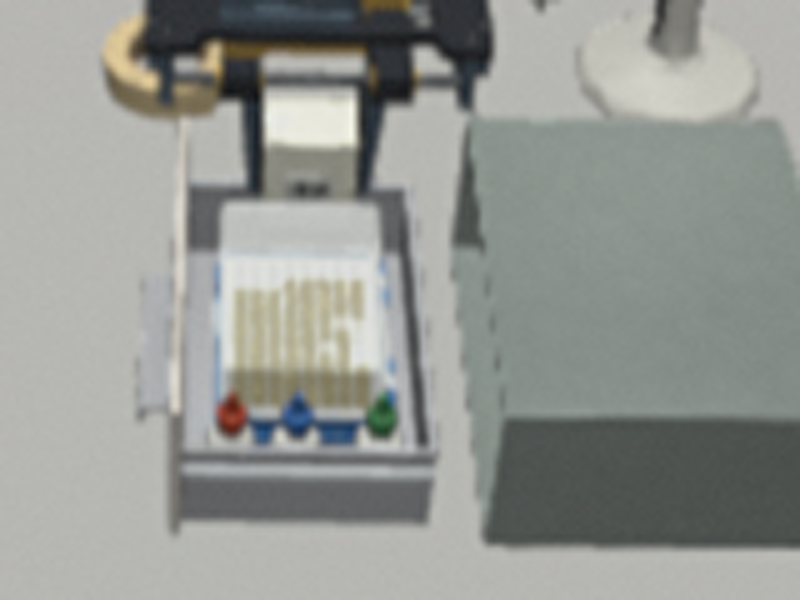

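The carton foot is already below the rim and the box top with no contact force (side crop: carton at (310,170), between the wall and the box). I'll continue down.

move_arm([
  {"x":0,"y":0,"z":8,"rx":0,"ry":0,"rz":0},
  {"x":0,"y":0,"z":8,"rx":0,"ry":0,"rz":0},
  {"x":0,"y":0,"z":8,"rx":0,"ry":0,"rz":0},
  {"x":0,"y":0,"z":8,"rx":0,"ry":0,"rz":0},
  {"x":0,"y":0,"z":6,"rx":0,"ry":0,"rz":0},
  {"x":0,"y":0,"z":3,"rx":0,"ry":0,"rz":0},
  {"x":0,"y":0,"z":0,"rx":0,"ry":0,"rz":0},
  {"x":0,"y":0,"z":0,"rx":0,"ry":0,"rz":0},
])

```text
time_s: 15.45
ee_pos: [546.2, -90.8, 54.0]
ee_rot: [180.0, 0.0, 82.3]
force: [0.7, -0.0, -1.7]
gripper_width: 50.2
gripper_force: 12.0
```

move_arm([
  {"x":0,"y":0,"z":1,"rx":0,"ry":0,"rz":0},
  {"x":0,"y":0,"z":1,"rx":0,"ry":0,"rz":0},
  {"x":0,"y":0,"z":0,"rx":0,"ry":0,"rz":0},
  {"x":0,"y":0,"z":0,"rx":0,"ry":0,"rz":0},
])

```text
time_s: 15.85
ee_pos: [546.0, -90.8, 52.0]
ee_rot: [180.0, 0.0, 82.3]
force: [0.1, 0.5, -1.4]
gripper_width: 49.7
gripper_force: 12.0
```

move_arm([
  {"x":0,"y":0,"z":0.6,"rx":0,"ry":0,"rz":0},
  {"x":0,"y":0,"z":0,"rx":0,"ry":0,"rz":0},
  {"x":0,"y":0,"z":0,"rx":0,"ry":0,"rz":0},
])

```text
time_s: 16.15
ee_pos: [546.0, -90.8, 51.4]
ee_rot: [180.0, 0.0, 82.3]
force: [-0.1, -0.0, -1.5]
gripper_width: 49.8
gripper_force: 12.0
```

move_arm([
  {"x":0,"y":0,"z":0.6,"rx":0,"ry":0,"rz":0},
  {"x":0,"y":0,"z":0,"rx":0,"ry":0,"rz":0},
  {"x":0,"y":0,"z":0,"rx":0,"ry":0,"rz":0},
])

```text
time_s: 16.45
ee_pos: [546.1, -90.9, 51.4]
ee_rot: [180.0, 0.0, 82.3]
force: [-2.0, -0.3, 5.7]
gripper_width: 49.7
gripper_force: 12.0
```

Set down, since the floor now carries it at 5.7 N. Release and rise.

move_arm([
  {"x":0,"y":0,"z":0,"rx":0,"ry":0,"rz":0},
  {"x":0,"y":0,"z":0,"rx":0,"ry":0,"rz":0},
  {"x":0,"y":0,"z":0,"rx":0,"ry":0,"rz":0},
  {"x":0,"y":0,"z":0,"rx":0,"ry":0,"rz":0},
], grip=0.75)

```text
time_s: 16.85
ee_pos: [545.9, -90.8, 50.5]
ee_rot: [-180.0, 0.0, 82.3]
force: [0.7, -0.1, 0.3]
gripper_width: 68.2
gripper_force: 0.0
```

move_arm([
  {"x":0,"y":0,"z":-5,"rx":0,"ry":0,"rz":0},
  {"x":0,"y":0,"z":-15,"rx":0,"ry":0,"rz":0},
  {"x":0,"y":0,"z":-30,"rx":0,"ry":0,"rz":0},
  {"x":0,"y":0,"z":-40,"rx":0,"ry":0,"rz":0},
  {"x":0,"y":0,"z":-40,"rx":0,"ry":0,"rz":0},
  {"x":-15,"y":-10,"z":-40,"rx":0,"ry":0,"rz":0},
  {"x":-30,"y":-10,"z":-40,"rx":0,"ry":0,"rz":0},
  {"x":-30,"y":-10,"z":-40,"rx":0,"ry":0,"rz":0},
  {"x":0,"y":0,"z":0,"rx":0,"ry":0,"rz":0},
  {"x":0,"y":0,"z":0,"rx":0,"ry":0,"rz":0},
])

```text
time_s: 17.85
ee_pos: [506.6, -160.4, 300.2]
ee_rot: [179.9, 0.0, 82.2]
force: [-0.5, 0.3, -1.1]
gripper_width: 68.1
gripper_force: 0.0
```

```bash
python3 - <<'E'
from h import *
s=state(); print(s['time_s'],s['ee_pos'])
f=grab('wrist'); save(f,'i.png',(120,0,420,260),2.2)
u=np.array([.9909,-.1349]); v=np.array([.1349,.9909]); P=cloud(f); q=P[:,:2]-[536.4,-163.5]; X=q@u; Y=q@v; Z=P[:,2]
t=(abs(X)<50)&(Y>45)&(Y<97)&(abs(Z-91)<5); print('carton',rect(np.c_[X,Y][t]),np.median(Z[t]))
t=(abs(Y)<105)&(abs(Z-105)<4)&(X<-50)&(X>-85); print('panel',X[t].min(),X[t].max(),np.median(Y[t]),rect(P[t]))
E
```

```text
17.85 [ 506.63741686 -160.37353709  300.18507811]
carton ((-3.5357704162597656, 68.18980407714844), (46.34162521362305, 82.96424102783203), 89.89600372314453) 90.94081793953846
panel -70.75828733203633 -64.48551035091192 13.060708826172693 ((469.7733459472656, -151.4263916015625), (203.59344482421875, 6.2136688232421875), 82.29313659667969)
```

View pics/i.png

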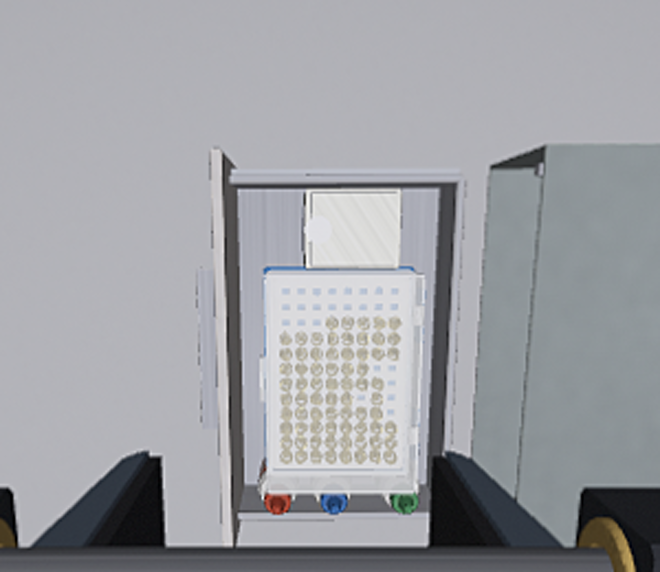

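The carton stands in the gap at crop (355,228), the box is square at (340,380), and the bottles at row 500 are upright. Next I'll push the drawer shut.

```bash
python3 -c "
from h import *
plan([506.6,-160.3,300],82.27,[(425.4,-148.4,180,82.27,4),(425.4,-148.4,76,82.27,4)])"
```

```text
[{"x": 0.0, "y": -21.0, "z": 30.0, "rx": 0.0, "ry": 0.0, "rz": -0.0}, {"x": 0.0, "y": -20.0, "z": 30.0, "rx": 0.0, "ry": 0.0, "rz": -0.0}, {"x": 0.0, "y": -21.0, "z": 30.0, "rx": 0.0, "ry": 0.0, "rz": -0.0}, {"x": 1.0, "y": -20.0, "z": 30.0, "rx": 0.0, "ry": 0.0, "rz": -0.0}, {"x": -0.0, "y": -0.0, "z": 26.0, "rx": 0.0, "ry": 0.0, "rz": -0.0}, {"x": -0.0, "y": -0.0, "z": 26.0, "rx": 0.0, "ry": 0.0, "rz": -0.0}, {"x": -0.0, "y": -0.0, "z": 26.0, "rx": 0.0, "ry": 0.0, "rz": -0.0}, {"x": -0.0, "y": -0.0, "z": 26.0, "rx": 0.0, "ry": 0.0, "rz": -0.0}]
end [ 425.47964652 -148.27967343   76.        ] 82.27
```

move_arm([
  {"x":0,"y":-21,"z":30,"rx":0,"ry":0,"rz":0},
  {"x":0,"y":-20,"z":30,"rx":0,"ry":0,"rz":0},
  {"x":0,"y":-21,"z":30,"rx":0,"ry":0,"rz":0},
  {"x":1,"y":-20,"z":30,"rx":0,"ry":0,"rz":0},
  {"x":0,"y":0,"z":26,"rx":0,"ry":0,"rz":0},
  {"x":0,"y":0,"z":26,"rx":0,"ry":0,"rz":0},
  {"x":0,"y":0,"z":26,"rx":0,"ry":0,"rz":0},
  {"x":0,"y":0,"z":26,"rx":0,"ry":0,"rz":0},
  {"x":0,"y":0,"z":0,"rx":0,"ry":0,"rz":0},
], grip=0)

```text
time_s: 18.8
ee_pos: [421.9, -145.8, 71.2]
ee_rot: [-179.4, -0.1, 82.3]
force: [-0.9, -0.2, 0.2]
gripper_width: 1.2
gripper_force: 0.0
```

move_arm([
  {"x":0,"y":8,"z":0,"rx":0,"ry":0,"rz":0},
  {"x":0,"y":8,"z":0,"rx":0,"ry":0,"rz":0},
  {"x":0,"y":4,"z":0,"rx":0,"ry":0,"rz":0},
  {"x":0,"y":3,"z":0,"rx":0,"ry":0,"rz":0},
  {"x":0,"y":3,"z":0,"rx":0,"ry":0,"rz":0},
  {"x":0,"y":3,"z":0,"rx":0,"ry":0,"rz":0},
  {"x":0,"y":3,"z":0,"rx":0,"ry":0,"rz":0},
  {"x":0,"y":3,"z":0,"rx":0,"ry":0,"rz":0},
  {"x":0,"y":4,"z":0,"rx":0,"ry":0,"rz":0},
  {"x":0,"y":4,"z":0,"rx":0,"ry":0,"rz":0},
])

```text
time_s: 19.8
ee_pos: [468.3, -153.7, 75.2]
ee_rot: [-180.0, -0.0, 82.3]
force: [-0.9, 0.4, 1.3]
gripper_width: 0.4
gripper_force: 0.9
```

move_arm([
  {"x":0,"y":5,"z":0,"rx":0,"ry":0,"rz":0},
  {"x":0,"y":6,"z":0,"rx":0,"ry":0,"rz":0},
  {"x":0,"y":7,"z":0,"rx":0,"ry":0,"rz":0},
  {"x":0,"y":8,"z":0,"rx":0,"ry":0,"rz":0},
  {"x":0,"y":8,"z":0,"rx":0,"ry":0,"rz":0},
  {"x":0,"y":8,"z":0,"rx":0,"ry":0,"rz":0},
  {"x":0,"y":8,"z":0,"rx":0,"ry":0,"rz":0},
  {"x":0,"y":8,"z":0,"rx":0,"ry":0,"rz":0},
  {"x":0,"y":8,"z":0,"rx":0,"ry":0,"rz":0},
  {"x":0,"y":8,"z":0,"rx":0,"ry":0,"rz":0},
])

```text
time_s: 20.8
ee_pos: [542.1, -163.7, 75.1]
ee_rot: [-180.0, -0.0, 82.3]
force: [-1.6, 0.9, 1.5]
gripper_width: 0.7
gripper_force: 1.0
```

move_arm([
  {"x":0,"y":8,"z":0,"rx":0,"ry":0,"rz":0},
  {"x":0,"y":7,"z":0,"rx":0,"ry":0,"rz":0},
  {"x":0,"y":7,"z":0,"rx":0,"ry":0,"rz":0},
  {"x":0,"y":6,"z":0,"rx":0,"ry":0,"rz":0},
  {"x":0,"y":6,"z":0,"rx":0,"ry":0,"rz":0},
  {"x":0,"y":6,"z":0,"rx":0,"ry":0,"rz":0},
  {"x":0,"y":5,"z":0,"rx":0,"ry":0,"rz":0},
  {"x":0,"y":5,"z":0,"rx":0,"ry":0,"rz":0},
  {"x":0,"y":4,"z":0,"rx":0,"ry":0,"rz":0},
])

```text
time_s: 21.7
ee_pos: [595.4, -171.1, 75.2]
ee_rot: [180.0, 0.0, 82.3]
force: [-2.4, 1.0, -0.3]
gripper_width: 0.7
gripper_force: 0.9
```

move_arm([
  {"x":0,"y":3,"z":0,"rx":0,"ry":0,"rz":0},
  {"x":0,"y":3,"z":0,"rx":0,"ry":0,"rz":0},
  {"x":0,"y":2,"z":0,"rx":0,"ry":0,"rz":0},
  {"x":0,"y":2,"z":0,"rx":0,"ry":0,"rz":0},
  {"x":0,"y":2,"z":0,"rx":0,"ry":0,"rz":0},
  {"x":0,"y":2,"z":0,"rx":0,"ry":0,"rz":0},
])

```text
time_s: 22.3
ee_pos: [608.9, -172.9, 75.1]
ee_rot: [-180.0, 0.0, 82.3]
force: [-1.5, 0.6, -1.1]
gripper_width: 0.5
gripper_force: 1.3
```

move_arm([
  {"x":0,"y":1,"z":0,"rx":0,"ry":0,"rz":0},
  {"x":0,"y":1,"z":0,"rx":0,"ry":0,"rz":0},
  {"x":0,"y":1,"z":0,"rx":0,"ry":0,"rz":0},
  {"x":0,"y":0,"z":0,"rx":0,"ry":0,"rz":0},
])

```text
time_s: 22.7
ee_pos: [608.8, -172.9, 75.1]
ee_rot: [-179.6, -0.0, 82.3]
force: [-8.5, 1.7, 5.7]
gripper_width: 0.3
gripper_force: 4.8
```

move_arm([
  {"x":0,"y":1,"z":0,"rx":0,"ry":0,"rz":0},
  {"x":0,"y":1,"z":0,"rx":0,"ry":0,"rz":0},
  {"x":0,"y":0,"z":0,"rx":0,"ry":0,"rz":0},
  {"x":0,"y":0,"z":0,"rx":0,"ry":0,"rz":0},
])

```text
time_s: 23.1
ee_pos: [608.8, -172.8, 75.1]
ee_rot: [-179.4, -0.0, 82.3]
force: [-13.7, 2.0, 8.1]
gripper_width: 0.3
gripper_force: 7.2
```

move_arm([
  {"x":0,"y":-5,"z":0,"rx":0,"ry":0,"rz":0},
  {"x":0,"y":-20,"z":0,"rx":0,"ry":0,"rz":0},
  {"x":0,"y":-35,"z":-10,"rx":0,"ry":0,"rz":0},
  {"x":0,"y":-40,"z":-40,"rx":0,"ry":0,"rz":0},
  {"x":0,"y":-20,"z":-45,"rx":0,"ry":0,"rz":0},
  {"x":0,"y":-10,"z":-45,"rx":0,"ry":0,"rz":0},
  {"x":0,"y":0,"z":-45,"rx":0,"ry":0,"rz":0},
  {"x":0,"y":0,"z":-45,"rx":0,"ry":0,"rz":0},
  {"x":0,"y":0,"z":0,"rx":0,"ry":0,"rz":0},
  {"x":0,"y":0,"z":0,"rx":0,"ry":0,"rz":0},
])

```text
time_s: 24.1
ee_pos: [490.6, -157.1, 301.9]
ee_rot: [179.7, 0.1, 82.3]
force: [0.7, 0.3, -0.3]
gripper_width: 0.3
gripper_force: 0.0
```

```bash
python3 - <<'E'
from h import *
s=state(); print(s['time_s'],s['ee_pos'])
f=grab('wrist'); g=grab('side')
a=cv2.resize(f['img'],(533,400)); b=cv2.resize(g['img'][90:300,160:400],(267,234)); im=np.zeros((400,800,3),np.uint8); im[:,:533]=a; im[:234,533:]=b
cv2.imwrite('pics/j.png',im[:,:,::-1])
u=np.array([.9909,-.1349]); v=np.array([.1349,.9909])
for F in (f,g):
    P=cloud(F); q=P[:,:2]-[536.4,-163.5]; X=q@u; Y=q@v; Z=P[:,2]
    for z in (60,80,98):
        t=(abs(Z-z)<6)&(abs(Y)<105)&(X>0)&(X<130); 
        if t.any(): print(z,'front X',np.percentile(X[t],[2,50]).round(1))
    t=(abs(Z-105.5)<5)&(abs(Y)<100)&(X>60)&(X<180); print('top X hist',np.histogram(X[t],range(60,180,6))[0])
E
```

```text
24.1 [ 490.64449991 -157.07005663  301.90352878]
60 front X [83.  85.2]
80 front X [83.1 85. ]
98 front X [83.4 85.3]
top X hist [  0   0   0   0 909 852 898 889 904 896 895 889 899 918 895 900 919 908
 909]
60 front X [84.4 86.4]
80 front X [85.  86.3]
98 front X [86.  91.6]
top X hist [  0   0   0   0  83 112 119 123 114 118 128 121 118 128 121 120 114 118
 120]
```

View pics/j.png

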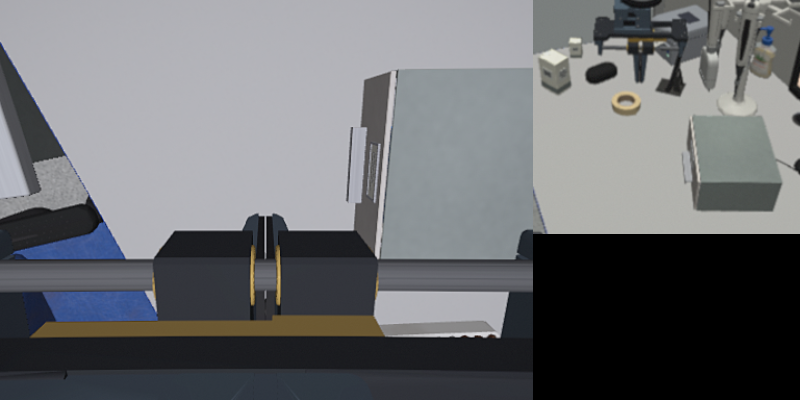

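The wrist view shows the front panel flush with the steel shell (columns 385–397). Depth along the top is continuous with no gap, and the mouse and tape haven't moved.

```bash
python3 -c "
from workcell import job_done; print(job_done())"
```

```text
the job is handed in; nothing more can be done
None
```

The job is handed in at about 24 s: the tip box is square against the bottles, the carton was set down upright in the gap, and the drawer is shut with no visible gap. The mouse and tape roll looked unmoved, and the bottles were standing at the last look before closing.

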